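# Unlock and open the casting cabinet's mould drawer

## Robot

A 6-joint arm with a two-finger parallel gripper is mounted at the origin on the work surface. World frame = base frame: x ahead of the robot, y to its left, z up, the work surface at z = 0. Lengths are in m, angles in degrees, forces in N, time in s.
With the tool pointing down it reaches from about 0.4 to 0.825 m from the base axis. Payload 7 kg.
Tool frame: the origin (TCP) lies midway between the tips of the shut fingers; the grasp point (between the pads) lies 19 mm behind it; z points along the fingers, y is the line along which they close (so a half turn about z gives the same grasp; the last joint's range is limited). The gripper opens to 88 mm and grips with 3 to 60 N. Pads are 19 mm wide; open, the fingers measure 130 mm over their backs; the gripper's body (78 mm by 193 mm) begins 47 mm behind the grasp point.
Start: joints at [91.221, 20.546, 0.682, 0, -70.136, -16.507], TCP at [0.178, 0.651, 0.227] pointing down, gripper open.
Joint ranges: [-176.03, 176.03], [-82.01, 121.73], [-58.28, 71.71], [-173.87, 95.51], [-174.79, -0.11], [-173.66, 173.66]. Speed limits (degrees/s): [136.94, 136.94, 172.46, 180, 180, 180].

## Interface

Orientations are given as a 3x3 rotation matrix whose columns are the frame's x, y, z axes.
In Python, from rig import robot gives the robot as it stands. Calls block until the motion is done:
- robot.goto(position, orientation): joint-space move of the TCP to a pose.
- robot.servo_line(position, ori=None, speed=0.15): straight line of the TCP; ori=None keeps the orientation; speed is the mean speed in m/s.
- robot.movej(angles): joint-space move.
- robot.move_gripper(opening): opening from 0.0 (shut) to 1.0 (fully open); the grip force is fixed at half the most; returns when the fingers have stopped.
- robot.dwell(seconds).
- robot.ik(position, orientation): joint angles nearest the present ones, or None.
- robot.grab_frame(name): name is "side" or "top" or "wrist"; returns (picture, depth): 480x640x3 uint8, red, green, blue; 480x640 float32, m along the optical axis (not along the pixel's ray), 0 where there is no reading.
- robot.camera_info(name): a dict with "vfov" (degrees; the focal length in pixels is half the picture's height over the tangent of half this angle, whatever the lens; pixels are square), "cx", "cy" (the principal point, pixels), "k1" (the pictures are not rectified: a ray, as slopes to the right and down, at radius r is drawn at 1 + k1 r^2 times it, then the intrinsics apply), "view" (4x4, takes a point from world to camera coordinates); the wrist camera has in their place "T_tool_cam" (4x4, takes a point from camera to tool coordinates, whose origin is the TCP and whose axes are the flange's). Camera axes: x right, y down, z forward; pixel columns grow to the right and rows downward; lengths in m; the calibration is good to about 2 mm. A picture is of the moment at which its call begins: read the wrist's pose just before it. camera_info takes no time and is no camera call.
A pose or a line that the arm cannot do raises robot.Unreachable and nothing moves.
- robot.job_done(): hands the job in; it is judged then, once.
Readings, each from a call of its own:
- robot.read_t(): time.
- robot.read_qpos(): joint angles.
- robot.read_qvel(): joint speeds.
- robot.read_effort(): joint torques, N m.
- robot.read_position(): TCP position.
- robot.read_tcp_rot(): TCP orientation.
- robot.read_force(): force on the tool from outside, world axes, zero at the start.
- robot.read_ft_torque(): the same for the moment, N m.
- robot.read_grip_width(): opening from 0.0 (shut) to 1.0 (fully open).
- robot.read_finger_force(): force on a finger pad.
Only numpy, scipy, OpenCV 4.12 (cv2) and the standard library are available. Lean on these libraries where they do the work, as an engineer would, in place of code of your own. Each camera call takes 0.05 s, during which the arm holds its last target. There are 200 camera calls.

## Task

Push all three interlocked levers on top of the casting cabinet right over, away from its blue drawer front, in whatever order the hidden interlock permits, then pull the mould drawer fully out by its post and let go. Feel gently which lever is free: push the levers rather than gripping them, always with less than 25 N so that a locked one is never forced, and leave the things standing about where they are.

Things in the scene. Friction and masses are not known exactly. Their poses are not given: they have to be found in the camera images.
- unit: the casting cabinet, a white box fixed to the bench: 180 mm deep (its x), 280 mm wide (its y), top at 85 mm. Origin under its centre; x points away from the blue drawer front, y to the left for one who faces that front. Lever pivots lie in the top surface at x = -15 mm, y = +78 (left), 0 (mid), -78 mm (right), axes along y
- lock (a point): middle of the cabinet's top surface (height 85 mm). A hidden interlock ties the levers and the drawer: one lever is free at first, each next one is freed only when the right lever before it is right over, the last lever frees the drawer. The order differs each time and nothing shows it. A locked part must not be forced
- lever_left (a joint): the left lever's angle in rad: 0 = leaning 0.5 rad towards the drawer side (towards cabinet -x), 1.0 = right over, leaning 0.5 rad the other way, where it meets its stop; it starts between 0 and 0.05. Free, it turns at 2 to 5 N and stays where it is left; locked, it stops at about 0.1 rad
- knob_left (a point): centre of the left lever's blue ball knob, 26 mm in diameter, on the end of its rod, 75 mm from the pivot; it moves with the lever, at constant cabinet y
- rod_left: the left lever's knob and rod, a 10 mm spring-steel rod; origin at the pivot, at height 85 mm; axes as the cabinet's when the lever is at 0. Once the lever is stopped (locked or at its end) the rod flexes, about 1 N per mm of push at 45 mm above the top, and springs back. To be pushed, not gripped, with less than 25 N
- lever_mid (a joint): the mid lever's angle in rad: 0 = leaning 0.5 rad towards the drawer side (towards cabinet -x), 1.0 = right over, leaning 0.5 rad the other way, where it meets its stop; it starts between 0 and 0.05. Free, it turns at 2 to 5 N and stays where it is left; locked, it stops at about 0.1 rad
- knob_mid (a point): centre of the mid lever's blue ball knob, 26 mm in diameter, on the end of its rod, 75 mm from the pivot; it moves with the lever, at constant cabinet y
- rod_mid: the mid lever's knob and rod, a 10 mm spring-steel rod; origin at the pivot, at height 85 mm; axes as the cabinet's when the lever is at 0. Once the lever is stopped (locked or at its end) the rod flexes, about 1 N per mm of push at 45 mm above the top, and springs back. To be pushed, not gripped, with less than 25 N
- lever_right (a joint): the right lever's angle in rad: 0 = leaning 0.5 rad towards the drawer side (towards cabinet -x), 1.0 = right over, leaning 0.5 rad the other way, where it meets its stop; it starts between 0 and 0.05. Free, it turns at 2 to 5 N and stays where it is left; locked, it stops at about 0.1 rad
- knob_right (a point): centre of the right lever's blue ball knob, 26 mm in diameter, on the end of its rod, 75 mm from the pivot; it moves with the lever, at constant cabinet y
- rod_right: the right lever's knob and rod, a 10 mm spring-steel rod; origin at the pivot, at height 85 mm; axes as the cabinet's when the lever is at 0. Once the lever is stopped (locked or at its end) the rod flexes, about 1 N per mm of push at 45 mm above the top, and springs back. To be pushed, not gripped, with less than 25 N
- drawer (a joint): how far the mould drawer is out, in m: 0 = shut, 0.06 = fully out at its stop; slides towards cabinet -x. Free, it slides at 3 to 4 N and stays where it is left; locked, it stops at about 5 mm
- drawer_post (a point): top centre of the drawer's upright blue pull post, 18 mm in diameter, axis 50 mm in front of the drawer front; the post reaches from 20 mm up to 72 mm above the bench (this point is at 72 mm), free on all sides above 30 mm; a flat steel tongue joins its foot to the drawer. It is sprung: 2 N per mm along the slide. Pinch it from above or hook it from behind
- cast_small: bystander, leave alone: small foil dish of set plaster, 44 mm wide, 14 mm high, standing on the rear of the cabinet's top; origin under its centre
- vial: bystander, leave alone: amber glass vial, 26 mm wide, 40 mm high, standing on the rear of the cabinet's top; origin under its centre
- cast_a: bystander, leave alone: foil dish of set plaster, 74 mm wide, 16 mm high, on the bench; origin under its centre
- cast_b: bystander, leave alone: foil dish of set plaster, 85 mm wide, 16 mm high, on the bench; origin under its centre
- carton: bystander, leave alone: cream cardboard box, 60 x 100 x 65 mm; origin under its centre
- beaker: bystander, leave alone: clear plastic beaker, 70 mm wide, 80 mm high; origin under its centre
- spatula: bystander, leave alone: spatula, 190 mm long, lying on the bench
- jar: bystander, leave alone: white jar, 64 mm wide, 85 mm high; origin under its centre

How it is judged (in metres and radians):
On the way:
1. all three levers are right over (0.85 rad or more) while the drawer is still shut (value of joint each of lever_left, lever_mid, lever_right above 0.85 rad and value of joint drawer below 0.02 m), for 0.1 s.
At the end, for the whole second after the job is handed in: All three levers stand at 0.85 rad or more of their 1.0 rad swing and the drawer is at least 50 mm out of its 60 mm (value of joint each of lever_left, lever_mid, lever_right above 0.85 rad and value of joint drawer above 0.05 m); the robot touches nothing.
It fails at once if the fingers or the arm press on a lever with more than 25 N (contact force between any of the fingers, the arm and rod_left above 25 N or contact force between any of the fingers, the arm and rod_mid above 25 N or contact force between any of the fingers, the arm and rod_right above 25 N).
It fails at once if a bystander is moved by more than 30 mm (distance of any of cast_small, vial, cast_a, cast_b, carton, beaker, spatula, jar from where it was at the start of the episode above 0.03 m).
It also fails if it takes over 67 s, if anything falls off the work surface, if the arm or the gripper's body presses on something with over 40 N, if the wrist force passes 120 N, or if a joint passes its speed limit or range.

## Working session

There is one attempt and no reset: what is moved stays moved. The work goes in short steps, each a Python script; the robot and the scene stay as the last script left them, time stands still between calls to the robot, and variables do not carry over. Pictures are saved under pics/ and viewed, at most 10 in all, crops included, and the job is handed in when it is done.

```bash
mkdir -p pics; ls; python3 - <<'E'
from rig import robot
import cv2
for n in("top","side"):
    p,d=robot.grab_frame(n); cv2.imwrite(f"pics/{n}0.png",p[:,:,::-1])
    print(robot.camera_info(n))
print(robot.camera_info("wrist"))
print(robot.read_t(),robot.read_tcp_rot(),robot.read_force())
E
```

```text
pics
{'vfov': 48.02955561114789, 'cx': 321.52511614546177, 'cy': 242.72409929482893, 'k1': 0.0023926736562189742, 'view': array([[-2.28346463e-02, -9.99725031e-01, -5.33296597e-03,
        -1.68161853e-02],
       [-9.82807429e-01,  2.34251887e-02, -1.83141527e-01,
         5.52080971e-01],
       [ 1.83216094e-01,  1.05930659e-03, -9.83072093e-01,
         1.54987767e+00],
       [ 0.00000000e+00,  0.00000000e+00,  0.00000000e+00,
         1.00000000e+00]])}
{'vfov': 47.60275358841461, 'cx': 321.232697697652, 'cy': 240.38151739738174, 'k1': -0.059937566845481426, 'view': array([[-0.87152297, -0.49031697, -0.00608146,  0.45729503],
       [-0.36475477,  0.65652922, -0.66024491,  0.29570629],
       [ 0.32772194, -0.57320036, -0.75102575,  1.09817868],
       [ 0.        ,  0.        ,  0.        ,  1.        ]])}
{'vfov': 63.87829601749517, 'cx': 316.6694023396579, 'cy': 248.68476448451327, 'k1': -0.08301161857266415, 'T_tool_cam': array([[-3.42600371e-04, -9.52100971e-01, -3.05783623e-01,
         8.42228682e-02],
       [ 9.99998455e-01, -8.53443254e-04,  1.53691785e-03,
         6.80263594e-04],
       [-1.72426995e-03, -3.05782624e-01,  9.52099792e-01,
        -1.57701722e-01],
       [ 0.00000000e+00,  0.00000000e+00,  0.00000000e+00,
         1.00000000e+00]])}
0.1 [[ 9.64593392e-01 -2.63741390e-01 -2.60583762e-04]
 [-2.63741482e-01 -9.64592267e-01 -1.47936542e-03]
 [ 1.38812809e-04  1.49571285e-03 -9.99998872e-01]] [-0.89895222  0.42405413 -0.07565581]
```

View pics/top0.png

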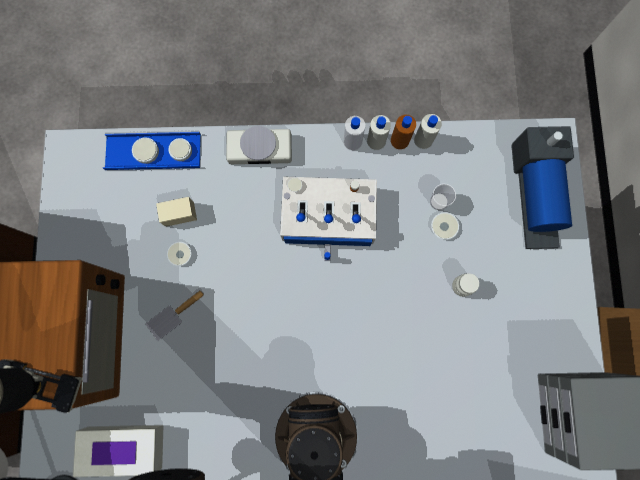

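View pics/side0.png

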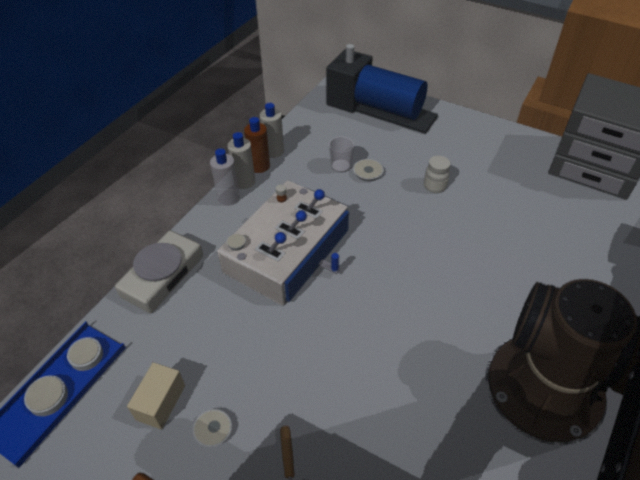

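The top view shows the cabinet at about (328,210), with knobs at about (300,216), (328,217) and (355,217) and the post at about (327,255). The side view shows the same knobs at (280,238), (301,216) and (319,195), and the post at (335,261). I'll triangulate these.

```bash
cat > h.py <<'E'
from rig import robot
import numpy as np, cv2
def ray(n,u,v):
    c=robot.camera_info(n); f=240/np.tan(np.radians(c['vfov']/2))
    K=np.array([[f,0,c['cx']],[0,f,c['cy']],[0,0,1]])
    s=cv2.undistortPoints(np.array([[[u,v]]],float),K,np.array([c['k1'],0,0,0.]))[0,0]
    R,t=c['view'][:3,:3],c['view'][:3,3]
    d=R.T@np.array([*s,1]); return -R.T@t, d/np.linalg.norm(d)
def tri(a,b):
    A=np.zeros((3,3));y=np.zeros(3); rs=[ray('top',*a),ray('side',*b)]
    for o,d in rs: P=np.eye(3)-np.outer(d,d);A+=P;y+=P@o
    x=np.linalg.solve(A,y); return x,[np.linalg.norm(np.cross(x-o,d)) for o,d in rs]
def plane(n,u,v,z):
    o,d=ray(n,u,v); return o+d*(z-o[2])/d[2]
def blobs(img,box,amin=12):
    x0,y0,x1,y1=box
    h=cv2.cvtColor(img[y0:y1,x0:x1],cv2.COLOR_RGB2HSV)
    m=cv2.inRange(h,(105,150,60),(130,255,255))
    n,l,s,c=cv2.connectedComponentsWithStats(m)
    return [(c[i]+[x0,y0],s[i]) for i in range(1,n) if s[i,4]>=amin]
E
python3 - <<'E'
from h import *
T=cv2.imread('pics/top0.png')[:,:,::-1].copy();S=cv2.imread('pics/side0.png')[:,:,::-1].copy()
for n,i,b in(("top",T,(270,170,390,270)),("side",S,(210,170,360,300))):
    for c,s in blobs(i,b): print(n,c.round(1),s)
w=cv2.inRange(cv2.cvtColor(T,cv2.COLOR_RGB2HSV)[170:262,270:390],(105,150,40),(130,255,255))
a=cv2.resize(T[165:265,270:390],(720,600),interpolation=cv2.INTER_CUBIC);cv2.imwrite('pics/tc.png',a[:,:,::-1])
E
```

```text
top [300.4 216.9] [26 43  9  9 60]
top [328.2 218.1] [54 44  9  9 62]
top [356.  218.1] [82 44  9  9 62]
top [328.3 239.3] [ 14  67  88   6 316]
top [326.9 255.5] [54 82  6  8 37]
side [318.8 194. ] [105  20   9   9  67]
side [300.5 215.4] [86 41 10 10 71]
side [315.3 248.5] [ 76  41  62  75 285]
side [279.9 237.2] [66 63  9 10 72]
side [334.4 261.1] [122  83   6  17  94]
```

View pics/tc.png

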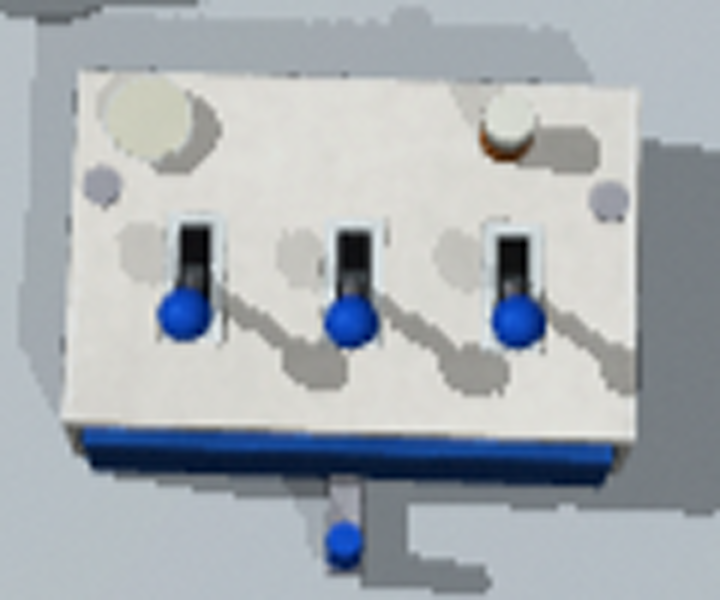

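```bash
python3 - <<'E'
from h import *
ks=[tri(a,b) for a,b in (((300.4,216.9),(279.9,237.2)),((328.2,218.1),(300.5,215.4)),((356,218.1),(318.8,194)))]
for k in ks: print(k[0].round(4),np.round(k[1],4))
for z in(.151,): print([plane('top',*p,z).round(4) for p in((300.4,216.9),(328.2,218.1),(356,218.1))])
y=ks[0][0]-ks[2][0]; yaw=np.arctan2(-y[0],y[1]);print('yaw from knobs',np.degrees(yaw))
# top corners px from crop (x/6+270, y/6+165)
C=[plane('top',u/6+270,v/6+165,.085) for u,v in((78,70),(639,88),(634,440),(64,424))]
print(np.round(C,4), np.mean(C,0))
print('rear/front edge yaw',[np.degrees(np.arctan2(-(a-b)[0],(a-b)[1])) for a,b in((C[0],C[1]),(C[3],C[2]))])
print('post',plane('top',326.9,254.5,.072), plane('side',334.4,254,.072))
E
```

```text
[0.6091 0.0281 0.1495] [0.0007 0.0007]
[ 0.604  -0.0499  0.1487] [0.0007 0.0007]
[ 0.6015 -0.128   0.1503] [0.0005 0.0005]
[array([0.6081, 0.0278, 0.151 ]), array([ 0.6027, -0.0501,  0.151 ]), array([ 0.6008, -0.1281,  0.151 ])]
yaw from knobs -2.7645948032673324
[[ 0.7479  0.0803  0.085 ]
 [ 0.7318 -0.1973  0.085 ]
 [ 0.5544 -0.1875  0.085 ]
 [ 0.569   0.0889  0.085 ]] [ 0.65075935 -0.05390945  0.085     ]
rear/front edge yaw [np.float64(-3.316718910344911), np.float64(-3.007700332598757)]
post [ 0.51227215 -0.04460437  0.072     ] [ 0.51495416 -0.04468504  0.072     ]
```

```bash
cat >> h.py <<'E'
a=np.radians(-3.0); O=np.array([.651,-.0530,0])
RZ=np.array([[np.cos(a),-np.sin(a),0],[np.sin(a),np.cos(a),0],[0,0,1]])
ORI=RZ@np.diag([1.,-1,-1])
W=lambda x,y,z: O+RZ@np.array([x,y,z])
Y=dict(left=.078,mid=0.,right=-.078)
def fx(): return float((RZ.T@robot.read_force())[0])
def push(name):
    """feel the lever; push it over if free"""
    y=Y[name]
    robot.servo_line(W(-.095,y,.2),ORI,.25)
    robot.servo_line(W(-.095,y,.13),ORI,.2)
    f0=fx(); log=[]; x=-.079; lim=9; over=False
    while x<.003:
        robot.servo_line(W(x,y,.13),ORI,.08); f=f0-fx(); log.append((round(x*1000),round(f,1)))
        if f>lim: break
        x+=.004
    over=x>-.012
    robot.servo_line(W(x-.015,y,.13),ORI,.2)
    robot.servo_line(W(x-.015,y,.2),ORI,.25)
    print(name,'OVER' if over else 'locked',log,'t',round(robot.read_t(),2))
    return over
E
python3 - <<'E'
from h import *
robot.move_gripper(0.)
p=robot.read_position(); robot.servo_line([p[0],p[1],.3],None,.3)
robot.goto(W(-.095,0,.24),ORI); print(robot.read_t(),robot.read_position(),W(-.095,0,.24))
push('mid')
E
```

```text
4.725 [ 0.55631687 -0.04742685  0.24000142] [ 0.55613019 -0.04802808  0.24      ]
mid locked [(-79, 1.2), (-75, 1.4), (-71, 0.5), (-67, 1.9), (-63, 2.2), (-59, 4.1), (-55, 9.6)] t 8.07
```

```bash
python3 - <<'E'
from h import *
done=[]
if push('left'): done.append('left')
else:
    if push('right'): done.append('right')
print(done)
E
```

```text
left OVER [(-79, 0.9), (-75, 0.7), (-71, 0.3), (-67, 1.8), (-63, 2.6), (-59, 2.5), (-55, 2.5), (-51, 3.5), (-47, 1.9), (-43, 2.6), (-39, 1.7), (-35, 2.2), (-31, 1.3), (-27, 2.1), (-23, 1.6), (-19, 1.2), (-15, 1.3), (-11, 1.8), (-7, 3.1), (-3, 3.8), (1, 3.6)] t 15.07
['left']
```

```bash
sed -i 's/while x<.003/while x<.014/' h.py; python3 - <<'E'
from h import *
y=Y['left']
robot.servo_line(W(-.018,y,.13),ORI,.2); f0=fx(); x=-.003
while x<.016:
    robot.servo_line(W(x,y,.13),ORI,.08); f=f0-fx(); print(round(x*1e3),round(f,1))
    if f>8.5: break
    x+=.003
robot.servo_line(W(x-.02,y,.13),ORI,.2); robot.servo_line(W(x-.02,y,.2),ORI,.25)
push('right') 
i,d=robot.grab_frame('side'); cv2.imwrite('pics/s1.png',cv2.resize(i[150:310,200:400],(750,600),interpolation=cv2.INTER_CUBIC)[:,:,::-1])
for c,s in blobs(i,(210,170,360,300)): print(c.round(1),s)
E
```

```text
-3 1.8
0 2.5
3 6.4
6 8.9
right OVER [(-79, 1.4), (-75, -0.5), (-71, -0.1), (-67, 0.8), (-63, 2.7), (-59, 2.4), (-55, 2.9), (-51, 3.1), (-47, 3.4), (-43, 2.5), (-39, 2.4), (-35, 1.6), (-31, 2.8), (-27, 2.0), (-23, 1.6), (-19, 2.2), (-15, 1.7), (-11, 3.1), (-7, 3.2), (-3, 3.2), (1, 5.2), (5, 8.1), (9, 11.3)] t 25.23
[294.2 183.8] [80 10  9  9 62]
[298.3 213.4] [84 39  9 10 70]
[316.4 247.3] [ 75  41  63  73 283]
[253.8 224.8] [40 50  9 10 71]
[334.4 261.1] [122  83   6  17  92]
```

View pics/s1.png

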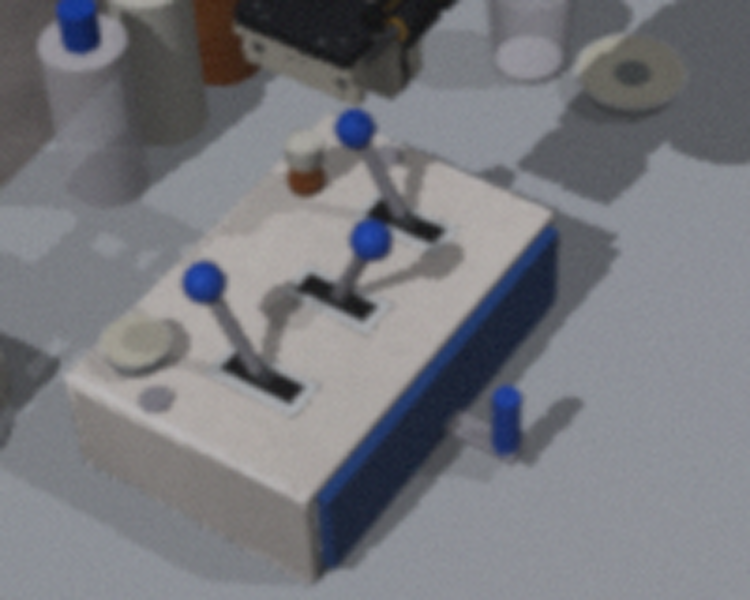

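The left and right levers are over (crop knobs at (205,283) and (355,130)). The mid one still leans to the front at (370,240). I'll push mid next.

```bash
python3 - <<'E'
from h import *
robot.servo_line(W(-.095,Y['right'],.2),ORI,.3)
if push('mid'):
    robot.servo_line(W(-.2,0,.2),ORI,.3)
    i,d=robot.grab_frame('side'); cv2.imwrite('pics/s2.png',cv2.resize(i[150:310,200:400],(750,600),interpolation=cv2.INTER_CUBIC)[:,:,::-1])
    for c,s in blobs(i,(210,170,360,300)): print(c.round(1),s)
E
```

```text
mid OVER [(-79, 1.0), (-75, 1.1), (-71, 0.9), (-67, -0.5), (-63, 0.5), (-59, 3.2), (-55, 2.8), (-51, 2.3), (-47, 2.9), (-43, 2.4), (-39, 3.0), (-35, 3.0), (-31, 2.7), (-27, 2.5), (-23, 3.2), (-19, 3.3), (-15, 2.5), (-11, 2.6), (-7, 4.0), (-3, 4.0), (1, 4.3), (5, 8.3), (9, 12.5)] t 33.23
[294.1 183.8] [80 10  9  9 63]
[274.7 203.4] [61 29  9 10 68]
[253.7 224.9] [40 51  9  9 66]
[309.2 255.7] [ 76  60  47  54 197]
[334.5 261.2] [122  83   6  17  95]
```

View pics/s2.png

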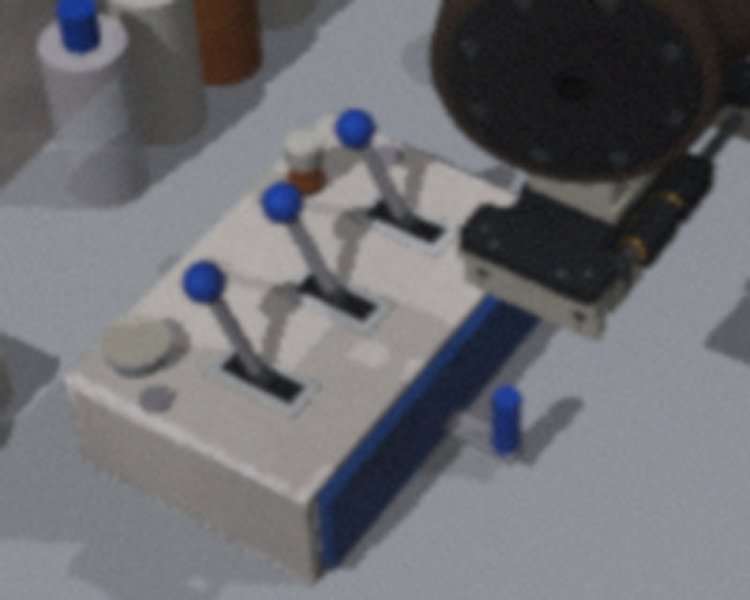

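All three levers are over (crop knobs at (205,283), (282,202) and (355,130)), and the post at (507,420) is unmoved. Next I'll pinch it and pull.

```bash
python3 - <<'E'
from h import *
robot.move_gripper(1.)
robot.servo_line(W(-.138,.001,.15),ORI,.25)
robot.servo_line(W(-.138,.001,.040),ORI,.15)
f0=fx(); robot.move_gripper(0.); print('grip',robot.read_grip_width(),robot.read_finger_force(),'f',fx()-f0)
x=-.138
for k in range(18):
    x-=.004; robot.servo_line(W(x,.001,.04),ORI,.08); f=fx()-f0; print(round(-138-x*1e3),round(f,1),end='; ')
    if f>9: break
print(robot.read_position(),robot.read_grip_width(),robot.read_t())
E
```

```text
grip 0.19603111816378166 29.999746084213257 f 0.6308066793346178
4 1.4; 8 1.1; 12 1.8; 16 2.4; 20 2.4; 24 2.1; 28 1.1; 32 2.0; 36 1.7; 40 2.3; 44 0.5; 48 0.8; 52 1.2; 56 2.0; 60 1.3; 64 6.5; 68 11.8; [ 0.44763029 -0.04076693  0.0401491 ] 0.19815967430276935 42.225
```

The force rise at 64 to 68 mm shows the stop was reached. I'll let go, withdraw and check.

```bash
python3 - <<'E'
from h import *
robot.servo_line(W(-.202,.001,.04),ORI,.08)
robot.move_gripper(1.)
robot.servo_line(W(-.202,.001,.25),ORI,.2)
q=robot.read_qpos().copy(); q[0]-=45; robot.movej(q)
i,d=robot.grab_frame('top'); cv2.imwrite('pics/t3.png',cv2.resize(i[150:300,240:440],(800,600),interpolation=cv2.INTER_CUBIC)[:,:,::-1])
for c,s in blobs(i,(270,170,390,300)): print(c.round(1),s)
E
```

```text
[301.4 192.8] [28 19  8  9 57]
[328.9 193.9] [55 20  9  9 56]
[356.3 194.7] [83 21  8  9 58]
[324.3 260.6] [ 13  87  85   8 459]
[326.3 275.8] [ 54 102   6   8  36]
```

View pics/t3.png

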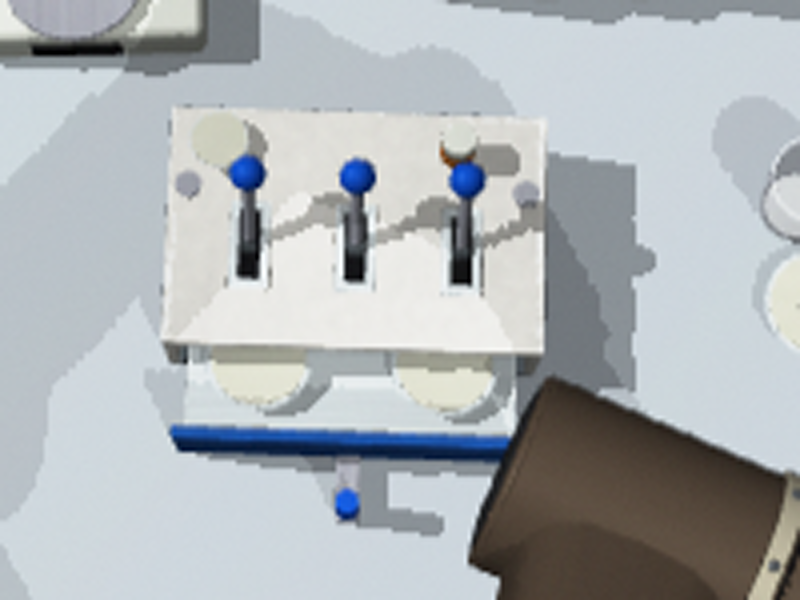

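The picture shows the drawer out (blue front at crop (345,440), post at (347,503)). The levers are over and the dish and vial are undisturbed. I'll confirm the travel in numbers before handing in.

```bash
python3 - <<'E'
from h import *
d=np.linalg.norm(plane('top',326.9,255.5,.07)-plane('top',326.3,275.8,.07)); print(d, robot.read_t())
if d>.053: print(robot.job_done())
E
```

```text
0.05969585348017325 46.2583
the job is handed in; nothing more can be done
None
```

The job is handed in at 46.3 s on the robot's clock: all three levers are right over (the order was left, right, mid), the drawer is about 60 mm out and released, and pushes on the levers read 12.5 N at most.

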